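# Blank, then sample: bring glassware round to the light meter and hold

## Task

Turn the glassware carousel by the knob of its crank until the short wide jar with the flat lid (the blank) stands squarely in front of the light meter's lens, and hold it still there by the knob for two seconds while it is read. Then bring the conical flask (the sample) squarely in front of the lens in the same way, gently enough that nothing tips, and finish while holding: the knob still gripped, the turntable kept still with the flask at the lens. Do not touch or tip the glassware on the turntable, and leave everything else on the bench where it is.

Things in the scene. Friction and masses are not known exactly. Their poses are not given: they have to be found in the camera images.
- carousel: fixed grey base of the glassware carousel, 210 mm across, its place and yaw differ each time. Origin on the bench under the turning axis, z up; its -x axis points from the turning axis straight to the light meter's lens. The round turntable on it (290 mm across, aluminium, grey rubber top) has its top 30 mm above the bench and a 22 mm post at its centre.
- axis (a point): point on the turntable's vertical turning axis, level with the turntable's top, 30 mm above the bench
- lens (a point): front of the light meter's lens: a short level black tube 26 mm across, 65 mm above the bench, 152 mm from the turning axis, looking at the axis. It sticks out of the meter, a black box 45 x 55 mm, 105 mm tall, fixed to the base on the robot's side, its back 213 mm from the axis. A vessel is squarely before the lens when its centre is on the line from lens to axis.
- turntable (a joint): angle of the turntable, rad, growing anticlockwise from above; several turns either way, bearing drag 0.03 Nm, stays where left. The crank is fixed to it: leading the knob round its 60 mm circle turns it by the same angle, and the glassware, held by friction, goes along. At 0 the crank points along +x of the base (away from the lens); the value does not tell where the vessels stand.
- knob: the knob of the crank: an upright black cylinder 22 mm across, 48 mm tall, underside 175 mm above the bench (origin: centre of the underside), 60 mm off the turning axis at the end of a flat steel crank arm (22 mm wide, top 172 mm above the bench). It spins freely about its own upright axis, so a gripper that holds it need not turn as it goes round.
- knob_center (a point): centre of the crank's knob, half-way up it, 199 mm above the bench
- flask_mid (a point): the sample: a conical amber glass flask with a black stopper, 72 mm across the foot, 26 mm at the neck, 126 mm tall; point on its axis half-way up (63 mm above the turntable). Loose, as all glassware here, about 95 mm from the turning axis; any of the five vessels can be in any of the five places, about 72 degrees apart.
- jar_mid (a point): the blank: a short wide round amber glass jar with a flat white lid, 70 mm across, 58 mm tall; point on its axis half-way up (29 mm above the turntable). Loose on the turntable.
- slim_mid (a point): bystander on the turntable: a slim amber bottle with white cap, 44 mm across, 100 mm tall, the first to tip if the turntable is jerked; point on its axis half-way up
- square_mid (a point): bystander on the turntable: a square amber bottle, 50 x 50 mm, 85 mm tall with its round cap; point on its axis half-way up
- beaker_mid (a point): bystander on the turntable: an open white beaker, 60 mm across, 85 mm tall; point on its axis half-way up
- washbottle_mid (a point): bystander on the bench: white wash bottle, 68 mm across, 218 mm tall with its bent spout; point on its axis 70 mm up
- measure_mid (a point): bystander on the bench: measuring cylinder, foot 60 mm across, 185 mm tall; point on its axis 90 mm up
- reagent_mid (a point): bystander on the bench: large glass bottle with blue cap, 86 mm across, 160 mm tall; point on its axis half-way up
- bowl_mid (a point): bystander on the bench: white porcelain bowl, 90 mm across, 35 mm tall; point on its axis half-way up
- bigbeaker_mid (a point): bystander on the bench: large glass beaker, 84 mm across, 110 mm tall; point on its axis half-way up
- flask: the body whose half-way point is flask_mid; origin at the centre of its underside
- jar: the body whose half-way point is jar_mid; origin at the centre of its underside
- slim: the body whose half-way point is slim_mid; origin at the centre of its underside
- square: the body whose half-way point is square_mid; origin at the centre of its underside
- beaker: the body whose half-way point is beaker_mid; origin at the centre of its underside

How it is judged:
By the outcome, as a careful person would: the job done as asked, in the order asked, and still so for the second after the job is handed in, while the arm keeps its last pose, push and grip.
It also fails if it takes over 58 s, if anything falls off the work surface, if the arm or the gripper's body presses on something with over 40 N, if the wrist force passes 120 N, or if a joint passes its speed limit or range.

## Robot

A 6-joint arm with a two-finger parallel gripper is mounted at the origin on the work surface. World frame = base frame: x ahead of the robot, y to its left, z up, the work surface at z = 0. Lengths are in m, angles in degrees, forces in N, time in s.
With the tool pointing down it reaches from about 0.325 to 0.925 m from the base axis. Payload 3.1 kg.
Tool frame: the origin (TCP) lies at the very end of the fingers, on their centre line; the grasp point (between the pads) lies 19 mm behind it; z points along the fingers, y is the line along which they close (so a half turn about z gives the same grasp; the last joint's range is limited). The gripper opens to 85 mm and grips with 20 to 120 N. Pads are 22 mm wide; open, the fingers measure 114 mm over their backs; the gripper's body (76 mm by 85 mm) begins 54 mm behind the grasp point. The pads swing forward as they close: fully open they stand 13 mm farther back than shut.
Start: joints at [69.546, 12.427, 92.441, -0, 75.132, -6.429], TCP at [0.151, 0.606, 0.231] pointing down, gripper open.
Joint ranges: [-157.48, 157.48], [-44.54, 120.13], [17.64, 146.25], [-64.5, 244.5], [7.68, 150.69], [-147.95, 147.95]. Speed limits (degrees/s): [159.86, 159.86, 180, 180, 180, 180].

## Interface

Orientations are given as [roll, pitch, yaw] about the fixed x, y, z axes, in that order (R = Rz(yaw) Ry(pitch) Rx(roll)).
In Python, from bench import state, imaging, ticket gives the robot as it stands.
- The arm moves only by the tool drive_tool, never from a script. Its argument "plan" is a list of rows, each a list of 5 numbers: the shift along the tool's x, y, z in m, then the turn about the tool's z in degrees, then the opening, from 0 (shut) to 1 (fully open). In form: [[x, y, z, twist, grip], ...]. A call has 1 to 10 rows; each row is the pose to reach, as a shift and turn from the pose commanded when the call began, along the tool's axes at that moment; what a row does not reach only later rows make up. A row lasts 1/10 s, in which the tool goes at most 50 mm and 8.59 degrees, less where a joint would pass 70% of its speed; a pose out of reach is approached as far as the arm can. A call with a gripper value outside its range is refused whole. The fingers move at their own pace and stop on an object; "squeeze" is the grip in N (left out, the last holds). Time passes only in rows, so rows that repeat a pose let the fingers close. It gives the time, the measured TCP pose, the force, the opening and the grip force at its end, in the units of the state.
- state(): the state, without advancing time (a new reading comes with each control period).
- imaging.capture(name): name is "scene" or "top" or "wrist"; returns a dict with "pixels" (384x512x3 uint8, blue, green, red), "range_z" (384x512 float32, m along the optical axis (not along the pixel's ray), 0 where there is no reading), "mtx" (3x3 intrinsics, pixels), "dist" ([k1, k2, p1, p2, k3] as OpenCV has them; the pictures are not rectified), "T" (4x4, takes a point from camera to world coordinates). Camera axes: x right, y down, z forward; pixel columns grow to the right and rows downward; lengths in m; the calibration is good to about 2 mm. A picture is of the moment at which its call begins.
- ticket.hand_in(): hands the job in; it is judged then, once.
The state is a dict: "t": time; "joints": joint angles; "qvel": joint speeds; "joint_torque": joint torques, N m; "tool_pos": TCP position; "tcp_rot": TCP orientation; "contact_force": force on the tool from outside, world axes, zero at the start; "wrist_torque": the same for the moment, N m; "width": finger opening in m; "gripper_force": force on a finger pad.
Only numpy, scipy, OpenCV 4.12 (cv2) and the standard library are available. Lean on these libraries where they do the work, as an engineer would, in place of code of your own. Each camera call takes 0.05 s, during which the arm holds its last target. There are 200 camera calls.

## Working session

There is one attempt and no reset: what is moved stays moved. The work goes in short steps, Python scripts to look and compute and a tool call to move; the robot and the scene stay as the last step left them, time stands still between calls to the robot, and variables do not carry over. Pictures are saved under pics/ and viewed, at most 10 in all, crops included, and the job is handed in when it is done.

Besides the shell and the picture viewer there is one more tool, called after "Emit:" by a JSON object that holds its "fn" and its "kwargs". drive_tool: Moves the arm, as the interface text tells. Its arguments: {"type":"object","properties":{"plan":{"type":"array"},"squeeze":{"type":"number"}},"required":["plan"]}

```bash
mkdir -p pics; cat > h.py <<'E'
import numpy as np, cv2
from bench import state, imaging, ticket
def cap(n,save=None):
    c=imaging.capture(n)
    if save: cv2.imwrite('pics/'+save,c['pixels'])
    return c
def cloud(c):
    h,w=c['range_z'].shape
    u,v=np.meshgrid(np.arange(w),np.arange(h))
    p=cv2.undistortPoints(np.stack([u,v],-1).reshape(-1,1,2).astype(np.float64),c['mtx'],c['dist']).reshape(h,w,2)
    z=c['range_z'][...,None]
    P=np.concatenate([p*z,z],-1)@c['T'][:3,:3].T+c['T'][:3,3]
    P[c['range_z']<=0]=np.nan
    return P
def ray(c,uv,z):
    p=cv2.undistortPoints(np.array(uv,float).reshape(-1,1,2),c['mtx'],c['dist']).reshape(-1,2)
    d=np.c_[p,np.ones(len(p))]@c['T'][:3,:3].T; o=c['T'][:3,3]
    return o+d*((z-o[2])/d[:,2])[:,None]
E
python3 - <<'E'
from h import *
a=cap('scene');b=cap('top')
cv2.imwrite('pics/a.png',a['pixels']);cv2.imwrite('pics/b.png',b['pixels'])
for c in(a,b): print(c['T'].round(3),c['mtx'].round(1))
s=state();print(s)
E
```

```text
[[-0.237  0.617 -0.75   1.694]
 [ 0.971  0.134 -0.197  0.331]
 [-0.021 -0.775 -0.631  1.139]
 [ 0.     0.     0.     1.   ]] [[411.5   0.  253.4]
 [  0.  411.5 188.1]
 [  0.    0.    1. ]]
[[-0.101 -0.975  0.198  0.18 ]
 [-0.995  0.099 -0.018  0.034]
 [-0.002 -0.199 -0.98   1.759]
 [ 0.     0.     0.     1.   ]] [[436.9   0.  255.7]
 [  0.  436.9 194. ]
 [  0.    0.    1. ]]
{'t': 0.1, 'joints': array([ 6.95453509e+01,  1.24729325e+01,  9.25214104e+01, -1.27314002e-03,
        7.51333955e+01, -6.42896958e+00]), 'qvel': array([-0.03404869, -0.03096066, -0.28109969, -0.00893107, -0.04586083,
       -0.01257845]), 'joint_torque': array([-1.20435943e-03, -3.98074222e+01, -3.04970205e+01, -1.66569180e-04,
        4.22901197e-03,  4.46751276e-07]), 'tool_pos': array([0.15119643, 0.60565805, 0.23007411]), 'tcp_rot': array([-1.79872927e+02, -1.30809742e-02,  1.65974634e+02]), 'contact_force': array([-0.21904067, -0.64353122, -0.61026166]), 'wrist_torque': array([ 0.03001524, -0.01772485, -0.01800064]), 'gripper_force': 0.0, 'width': 0.0853678544137273}
```

View pics/a.png

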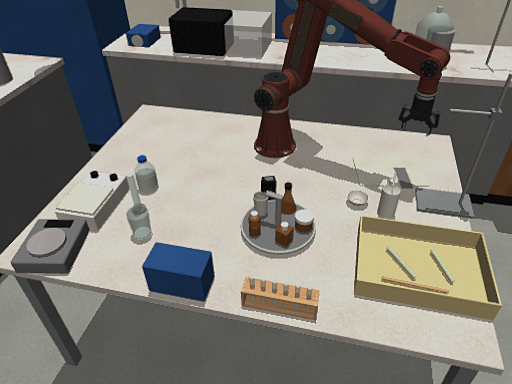

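View pics/b.png

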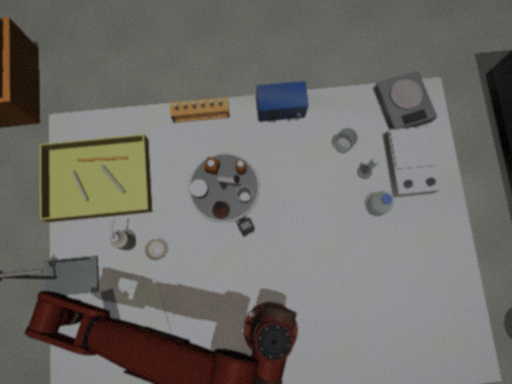

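The scene shows the carousel at (278,226) in the scene view and (224,187) in the top view. The meter is at (246,226) in the top view, and the crank runs about (220–238,179). Next I'll measure these from a zoomed crop and the depth.

```bash
python3 - <<'E'
from h import *
a=cap('scene');b=cap('top')
ca=cv2.resize(a['pixels'][170:260,225:330],None,fx=4,fy=4,interpolation=cv2.INTER_CUBIC)
cb=cv2.resize(b['pixels'][145:245,180:270],None,fx=4,fy=4,interpolation=cv2.INTER_CUBIC)
o=np.zeros((400,790,3),np.uint8);o[:360,:420]=ca;o[:400,425:785]=cb
cv2.imwrite('pics/c.png',o)
for n,c in(('scene',a),('top',b)):
    P=cloud(c).reshape(-1,3);P=P[np.isfinite(P[:,2])]
    m=(P[:,0]>.2)&(P[:,0]<.8)&(P[:,1]>-.05)&(P[:,1]<.45)
    P=P[m]
    t=P[abs(P[:,2]-.03)<.006]
    (x,y),r=cv2.minEnclosingCircle(t[:,:2].astype(np.float32));print(n,'disc',x,y,r,len(t))
    D=np.hypot(P[:,0]-x,P[:,1]-y)
    for nm,lo,hi in(('knob',.20,.24),('arm',.16,.18),('meter',.098,.112)):
        q=P[(P[:,2]>lo)&(P[:,2]<hi)&(D<(.3 if nm=='meter' else .11))]
        if nm=='meter': q=q[np.hypot(q[:,0]-x,q[:,1]-y)>.14]
        if len(q): print(nm,len(q),q.mean(0).round(4),q.min(0).round(3),q.max(0).round(3))
E
```

```text
scene disc 0.5417311787605286 0.27106398344039917 0.28881052136421204 1870
meter 247 [0.5377 0.0762 0.1055] [0.369 0.022 0.098] [0.678 0.184 0.112]
top disc 0.5430941581726074 0.2713024318218231 0.2901926338672638 2380
meter 272 [0.4903 0.0718 0.1055] [0.373 0.023 0.098] [0.677 0.184 0.112]
```

View pics/c.png

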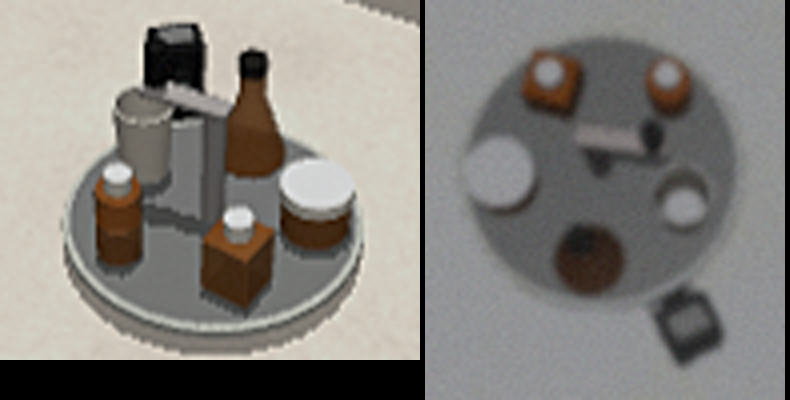

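The zoom shows the jar lid at crop (500,175), the flask at (589,255), the beaker at (682,200), the knob at (652,137) and the meter at (688,325). In the crop, u = 180+(x-425)/4 and v = 145+y/4. I'll refine these by height.

```bash
cat >> h.py <<'E'
def f(x,y): return (180+(x-425)/4, 145+y/4)
E
python3 - <<'E'
from h import *
b=cap('top');P=cloud(b)
c0=ray(b,[f(604,170)],.03)[0];print('disc guess',c0)
z=P[...,2];near=np.hypot(P[...,0]-c0[0],P[...,1]-c0[1])<.17
m=near&(z>.018)
pts=P[m&(z<.045)][:,:2]; print(len(pts))
# rim fit: hull of disc surface, least squares circle
h=cv2.convexHull(pts.astype(np.float32))[:,0]
A=np.c_[2*h,np.ones(len(h))];s=np.linalg.lstsq(A,(h**2).sum(1),rcond=None)[0];print('LSQ',s[:2],np.sqrt(s[2]+s[0]**2+s[1]**2),cv2.minEnclosingCircle(pts.astype(np.float32)))
ax=s[:2]
D=np.hypot(P[...,0]-ax[0],P[...,1]-ax[1])
for nm,lo,hi,r0,r1 in(('knob',.19,.24,0,.1),('arm',.16,.18,0,.1),('meter',.097,.113,.145,.25)):
    q=P[(z>lo)&(z<hi)&(D>r0)&(D<r1)]
    if len(q):
        q0=q.mean(0);print(nm,len(q),q0.round(4),'r',np.hypot(*(q0[:2]-ax)),'ang',np.degrees(np.arctan2(*(q0[:2]-ax)[::-1])))
for nm,uv,h in(('jar',(500,172),.088),('flaskfoot',(590,260),.04),('stopper',(578,238),.156),('beaker',(682,190),.115),('square',(549,73),.115),('slim',(667,74),.13),('knob',(652,133),.223),('meter',(688,318),.105),('post',(598,140),.172)):
    p=ray(b,[f(*uv)],h)[0];print(nm,p.round(4),np.hypot(*(p[:2]-ax)).round(4),np.degrees(np.arctan2(*(p[:2]-ax)[::-1])).round(1))
E
```

```text
disc guess [0.56907908 0.12396363 0.03      ]
2731
LSQ [0.57554507 0.12872849] 0.14449673160315463 ((0.573594331741333, 0.12771756947040558), 0.1479797214269638)
knob 36 [0.5592 0.0702 0.2177] r 0.06074871244670338 ang -105.63739024482028
arm 116 [0.5673 0.1069 0.1707] r 0.023278790665211286 ang -110.65473616742926
meter 163 [0.3997 0.0555 0.1048] r 0.19047734625336366 ang -157.39523748997686
jar [0.5643 0.2224 0.088 ] 0.0943 96.8
flaskfoot [0.4768 0.1453 0.04  ] 0.1001 170.5
stopper [0.4786 0.1471 0.156 ] 0.0987 169.3
beaker [0.5228 0.0467 0.115 ] 0.0975 -122.7
square [0.6517 0.1645 0.115 ] 0.0841 25.1
slim [0.6349 0.0501 0.13  ] 0.0985 -53.0
knob [0.5554 0.0678 0.223 ] 0.0642 -108.3
meter [0.4004 0.053  0.105 ] 0.1908 -156.6
post [0.5662 0.1197 0.172 ] 0.013 -135.8
```

The axis is at about (0.574, 0.128), the lens direction is −157° and the crank is at −106°. The jar is at 97° and the flask at 170°, with vessel radii of about 95 mm as expected. The plan is to turn about +106° for the jar, then −72° for the flask. I'm moving above the knob now.

Emit:
{"fn": "drive_tool", "kwargs": {"plan": [[-0.01,-0.01,-0.03,0,1],[-0.04,-0.035,-0.05,0,1],[-0.08,-0.065,-0.05,0,1],[-0.12,-0.095,-0.05,0,1],[-0.155,-0.125,-0.05,0,1],[-0.19,-0.155,-0.05,0,1],[-0.23,-0.185,-0.05,0,1],[-0.265,-0.215,-0.05,0,1],[-0.3,-0.245,-0.05,0,1],[-0.34,-0.275,-0.05,0,1]]}}

```text
t: 1.25
tool_pos: [0.4151, 0.2556, 0.2815]
tcp_rot: [180.0, 0.0, 166.0]
contact_force: [1.3, 0.7, -0.1]
width: 0.0852
gripper_force: 0.0
```

Emit:
{"fn": "drive_tool", "kwargs": {"plan": [[-0.035,-0.03,0,0,1],[-0.07,-0.06,0,0,1],[-0.105,-0.09,0,0,1],[-0.14,-0.115,0,0,1],[-0.165,-0.135,0,0,1],[-0.18,-0.145,0,0,1],[-0.183,-0.147,0,0,1],[-0.183,-0.147,0,0,1]]}}

```text
t: 2.05
tool_pos: [0.5563, 0.0707, 0.281]
tcp_rot: [180.0, -0.1, 166.0]
contact_force: [-0.2, 0.2, 0.6]
width: 0.0853
gripper_force: 0.0
```

```bash
python3 - <<'E'
from h import *
c=cap('wrist','w.png');s=state();print(s['tool_pos'],s['tcp_rot'],s['t'])
P=cloud(c);z=P[...,2]
q=P[(z>.19)&(z<.235)&(np.hypot(P[...,0]-.556,P[...,1]-.07)<.05)]
print(len(q),q.mean(0) if len(q) else'',c['T'].round(3))
E
```

```text
[0.55591103 0.07125133 0.28108315] [ 1.79971787e+02 -6.93306503e-02  1.66020373e+02] 2.1
914 [0.55506234 0.07068807 0.21729529] [[ 0.244  0.928  0.282  0.483]
 [ 0.97  -0.233 -0.071  0.089]
 [-0.     0.291 -0.957  0.424]
 [ 0.     0.     0.     1.   ]]
```

View pics/w.png

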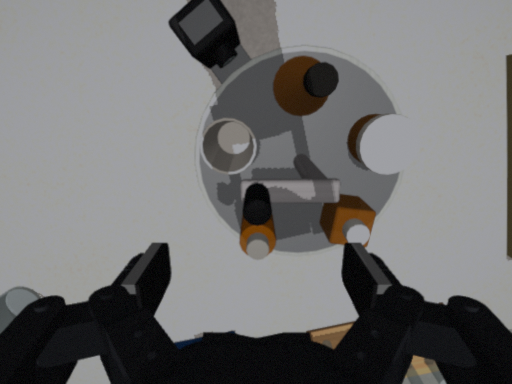

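The wrist view shows the knob at (257,203), meter at (205,28) with lens stub at (227,55), beaker at (229,146), flask at (301,86), jar at (385,143), and the whole disc. I'll measure everything from this closer view.

```bash
cat > meas.py <<'E'
from h import *
def meas(c):
    P=cloud(c);z=P[...,2];px=c['pixels'].astype(int)
    ax=np.array([.574,.128])
    D=np.hypot(P[...,0]-ax[0],P[...,1]-ax[1])
    R={}
    t=P[(abs(z-.03)<.005)&(D<.16)][:,:2]
    h=cv2.convexHull(t.astype(np.float32))[:,0]
    A=np.c_[2*h,np.ones(len(h))];s=np.linalg.lstsq(A,(h**2).sum(1),rcond=None)[0]
    R['disc']=(s[:2],np.sqrt(s[2]+s[:2]@s[:2]))
    def mm(nm,m):
        n,l,st,ce=cv2.connectedComponentsWithStats(m.astype(np.uint8))
        if n<2: return
        k=1+np.argmax(st[1:,4]);q=P[l==k]
        R[nm]=(np.array(cv2.minEnclosingCircle(q[:,:2].astype(np.float32))[0]),cv2.minEnclosingCircle(q[:,:2].astype(np.float32))[1],np.median(q[:,2]),len(q))
    mm('knobtop',(z>.2195)&(z<.232)&(D<.09)&(px.max(-1)<90))
    mm('metertop',(abs(z-.105)<.004)&(D>.15)&(D<.25)&(px.max(-1)<120))
    mm('jarlid',(abs(z-.088)<.005)&(D>.05)&(D<.14)&(px.min(-1)>120))
    mm('stopper',(abs(z-.156)<.006)&(D>.05)&(D<.14)&(px.max(-1)<70))
    mm('lens',(z>.06)&(z<.082)&(D>.145)&(D<.17)&(px.max(-1)<90))
    return R
if __name__=='__main__':
    import sys
    c=cap(sys.argv[1]);ax=None
    for k,v in meas(c).items():
        if ax is None: ax=v[0] if len(sys.argv)<4 else np.array([float(sys.argv[2]),float(sys.argv[3])])
        d=v[0]-ax;print(k,v,'r %.4f ang %.2f'%(np.hypot(*d),np.degrees(np.arctan2(d[1],d[0]))))
E
python3 meas.py wrist
```

```text
disc (array([0.57233647, 0.12820897]), np.float64(0.14410873072356975)) r 0.0000 ang 0.00
knobtop (array([0.55795878, 0.07004832]), 0.010869089514017105, np.float64(0.2226480548189655), 617) r 0.0599 ang -103.89
metertop (array([0.39690804, 0.05493807]), 0.032734714448451996, np.float64(0.1054984008961061), 2502) r 0.1901 ang -157.33
jarlid (array([0.56550801, 0.22549333]), 0.035183269530534744, np.float64(0.08779949479088855), 2807) r 0.0975 ang 94.02
stopper (array([0.47821024, 0.14760038]), 0.01451236754655838, np.float64(0.15570091639677688), 928) r 0.0961 ang 168.36
lens (array([0.41808665, 0.06424422]), 0.02245498076081276, np.float64(0.07524972746670366), 497) r 0.1670 ang -157.48
```

Emit:
{"fn": "drive_tool", "kwargs": {"plan": [[-0.002,0,0.015,0,1],[-0.002,0,0.035,0,1],[-0.002,0,0.055,0,1],[-0.002,0,0.075,0,1],[-0.002,0,0.09,0,1],[-0.002,0,0.097,0,1],[-0.002,0,0.1,0,0.8],[-0.002,0,0.1,0,0.6],[-0.002,0,0.1,0,0.5],[-0.002,0,0.1,0,0.4]], "squeeze": 40}}

```text
t: 3.15
tool_pos: [0.5594, 0.0697, 0.1825]
tcp_rot: [180.0, 0.1, 166.0]
contact_force: [0.2, 0.2, -0.0]
width: 0.034
gripper_force: 0.0
```

Emit:
{"fn": "drive_tool", "kwargs": {"plan": [[0,0,0,0,0.35],[0,0,0,0,0.3],[0,0,0,0,0.25],[0,0,0,0,0.2],[0,0,0,0,0.15],[0,0,0,0,0.1],[0,0,0,0,0.1],[0,0,0,0,0.1]]}}

```text
t: 3.95
tool_pos: [0.5591, 0.0704, 0.182]
tcp_rot: [179.9, 0.1, 166.0]
contact_force: [1.3, 5.1, 3.8]
width: 0.0211
gripper_force: 39.1
```

```bash
python3 - <<'E'
from h import *
s=state();print(s['tool_pos'],s['tcp_rot'],s['contact_force'],s['width'],s['gripper_force'],s['t'])
E
python3 meas.py wrist .5723 .1282
cat > arc.py <<'E'
# rows (mm) in tool axes for increments in deg, from crank angle a0
import sys,numpy as np
a0,tot=map(float,sys.argv[1:3]);n=int(sys.argv[3]) if len(sys.argv)>3 else 10
k=np.arange(1,n+1)/n; s=(1-np.cos(np.pi*k))/2
y=np.radians(166);xt=np.array([np.cos(y),np.sin(y)]);yt=np.array([np.sin(y),-np.cos(y)])
p=lambda a:60*np.array([np.cos(np.radians(a)),np.sin(np.radians(a))])
print(a0,[[round(float(v@xt),1),round(float(v@yt),1)] for v in (p(a0+tot*t)-p(a0) for t in s)])
E
for i in 0 1 2 3 4; do python3 arc.py $(python3 -c "print(-103.9+18.1*$i)") 18.1; done
```

```text
[0.55911781 0.07044846 0.18198401] [1.79898729e+02 6.73444359e-02 1.65971450e+02] [1.30736154 5.07987695 3.83630501] 0.02114972781259297 39.092658162117004 3.95
disc (array([0.56846894, 0.12915317]), np.float64(0.14171982069697328)) r 0.0039 ang 166.03
knobtop (array([0.54980731, 0.07883748]), 0.03612198308110237, np.float64(0.22322866600156308), 3633) r 0.0542 ang -114.50
metertop (array([0.40913218, 0.05056065]), 0.02233107201755047, np.float64(0.10456779091268477), 1212) r 0.1807 ang -154.55
jarlid (array([0.56559265, 0.22546758]), 0.03525342419743538, np.float64(0.08778161722936112), 5413) r 0.0975 ang 93.94
stopper (array([0.47865891, 0.14776713]), 0.014326388016343117, np.float64(0.15569313799091478), 2364) r 0.0957 ang 168.20
lens (array([0.41859454, 0.06324942]), 0.02232651226222515, np.float64(0.07537148953783022), 1184) r 0.1669 ang -157.09
-103.9 [[-0.5, 0.0], [-1.8, 0.0], [-3.9, 0.1], [-6.5, 0.4], [-9.4, 0.8], [-12.3, 1.3], [-14.9, 1.9], [-16.9, 2.5], [-18.2, 2.9], [-18.6, 3.0]]
-85.80000000000001 [[-0.4, 0.1], [-1.7, 0.6], [-3.7, 1.3], [-6.1, 2.4], [-8.7, 3.7], [-11.3, 5.1], [-13.6, 6.4], [-15.3, 7.6], [-16.4, 8.4], [-16.8, 8.6]]
-67.7 [[-0.4, 0.3], [-1.4, 1.1], [-3.1, 2.4], [-5.1, 4.2], [-7.2, 6.2], [-9.2, 8.3], [-10.9, 10.3], [-12.2, 12.0], [-13.0, 13.1], [-13.3, 13.4]]
-49.6 [[-0.3, 0.4], [-1.0, 1.5], [-2.2, 3.2], [-3.5, 5.5], [-4.9, 8.1], [-6.1, 10.8], [-7.1, 13.2], [-7.9, 15.2], [-8.3, 16.4], [-8.4, 16.9]]
-31.5 [[-0.1, 0.4], [-0.5, 1.7], [-1.1, 3.8], [-1.6, 6.3], [-2.1, 9.2], [-2.5, 12.1], [-2.7, 14.8], [-2.8, 16.9], [-2.8, 18.2], [-2.8, 18.7]]
```

Emit:
{"fn": "drive_tool", "kwargs": {"plan": [[-0.0005,0,0,0,0.1],[-0.002,0,0,0,0.1],[-0.004,0,0,0,0.1],[-0.0065,0.0005,0,0,0.1],[-0.0095,0.001,0,0,0.1],[-0.0125,0.0015,0,0,0.1],[-0.015,0.002,0,0,0.1],[-0.017,0.0025,0,0,0.1],[-0.018,0.003,0,0,0.1],[-0.0185,0.003,0,0,0.1]]}}

```text
t: 5.0
tool_pos: [0.5775, 0.0689, 0.182]
tcp_rot: [179.9, -0.0, 166.0]
contact_force: [-0.4, 5.3, 6.2]
width: 0.0207
gripper_force: 39.2
```

Emit:
{"fn": "drive_tool", "kwargs": {"plan": [[-0.0005,0,0,0,0.1],[-0.0015,0.0005,0,0,0.1],[-0.0035,0.0015,0,0,0.1],[-0.006,0.0025,0,0,0.1],[-0.0085,0.0035,0,0,0.1],[-0.0115,0.005,0,0,0.1],[-0.0135,0.0065,0,0,0.1],[-0.0155,0.0075,0,0,0.1],[-0.0165,0.0085,0,0,0.1],[-0.017,0.0085,0,0,0.1]]}}

```text
t: 6.0
tool_pos: [0.5954, 0.0731, 0.182]
tcp_rot: [179.9, -0.1, 166.0]
contact_force: [-2.7, 5.8, 6.3]
width: 0.0209
gripper_force: 39.3
```

```bash
python3 meas.py wrist .5723 .1282; python3 meas.py top .5723 .1282|grep -v disc
```

```text
disc (array([0.57298051, 0.12824065]), np.float64(0.14363050008100617)) r 0.0007 ang 3.42
knobtop (array([0.58587956, 0.08041226]), 0.037345610558986664, np.float64(0.2233150979310139), 3652) r 0.0497 ang -74.14
jarlid (array([0.51075834, 0.20369567]), 0.035043731331825256, np.float64(0.08780415544985075), 7230) r 0.0974 ang 129.19
stopper (array([0.48463389, 0.09033718]), 0.014263497665524483, np.float64(0.1557986945298667), 2523) r 0.0955 ang -156.64
lens (array([0.43507475, 0.06044105]), 0.003759509650990367, np.float64(0.06459342801066945), 34) r 0.1530 ang -153.72
knobtop (array([0.58298439, 0.0516257 ]), 0.00589251471683383, np.float64(0.22344108080721725), 4) r 0.0773 ang -82.06
jarlid (array([0.51263517, 0.20408005]), 0.0347311794757843, np.float64(0.08770820697757964), 197) r 0.0965 ang 128.18
```

Emit:
{"fn": "drive_tool", "kwargs": {"plan": [[-0.0005,0.0005,0,0,0.1],[-0.0015,0.001,0,0,0.1],[-0.003,0.0025,0,0,0.1],[-0.005,0.004,0,0,0.1],[-0.007,0.006,0,0,0.1],[-0.009,0.0085,0,0,0.1],[-0.011,0.0105,0,0,0.1],[-0.012,0.012,0,0,0.1],[-0.013,0.013,0,0,0.1],[-0.0135,0.0135,0,0,0.1]]}}

```text
t: 7.1
tool_pos: [0.6112, 0.0825, 0.182]
tcp_rot: [-180.0, -0.1, 166.0]
contact_force: [-3.7, 4.8, 8.0]
width: 0.0208
gripper_force: 39.4
```

Emit:
{"fn": "drive_tool", "kwargs": {"plan": [[-0.0005,0.0005,0,0,0.1],[-0.001,0.0015,0,0,0.1],[-0.002,0.003,0,0,0.1],[-0.0035,0.0055,0,0,0.1],[-0.005,0.008,0,0,0.1],[-0.006,0.011,0,0,0.1],[-0.007,0.013,0,0,0.1],[-0.008,0.015,0,0,0.1],[-0.0085,0.0165,0,0,0.1],[-0.0085,0.017,0,0,0.1]]}}

```text
t: 8.1
tool_pos: [0.6235, 0.0963, 0.182]
tcp_rot: [-179.9, -0.1, 166.0]
contact_force: [-4.0, 1.7, 7.2]
width: 0.0207
gripper_force: 39.4
```

Emit:
{"fn": "drive_tool", "kwargs": {"plan": [[0,0.0005,0,0,0.1],[-0.0005,0.0015,0,0,0.1],[-0.001,0.004,0,0,0.1],[-0.0015,0.0065,0,0,0.1],[-0.002,0.009,0,0,0.1],[-0.0025,0.012,0,0,0.1],[-0.0025,0.015,0,0,0.1],[-0.003,0.017,0,0,0.1],[-0.003,0.018,0,0,0.1],[-0.003,0.0185,0,0,0.1]]}}

```text
t: 9.1
tool_pos: [0.6309, 0.1128, 0.182]
tcp_rot: [-179.8, -0.1, 166.0]
contact_force: [-3.6, 0.5, 7.2]
width: 0.0209
gripper_force: 39.5
```

```bash
python3 meas.py wrist .5723 .1282; python3 meas.py top .5723 .1282|grep -v disc; python3 - <<'E'
from h import *
p=state()['tool_pos'][:2]-[.5723,.1282];print(state()['tool_pos'],np.hypot(*p),np.degrees(np.arctan2(p[1],p[0])))
E
```

```text
disc (array([0.57304447, 0.12890998]), np.float64(0.14332870212702603)) r 0.0010 ang 43.64
knobtop (array([0.62307853, 0.11433762]), 0.032437488436698914, np.float64(0.22318029929195107), 3506) r 0.0526 ang -15.27
jarlid (array([0.4842144 , 0.12350102]), 0.033265262842178345, np.float64(0.08785459241234067), 2750) r 0.0882 ang -176.95
stopper (array([0.54906756, 0.03622644]), 0.01447376050055027, np.float64(0.15571967511508175), 1989) r 0.0949 ang -104.18
knobtop (array([0.63213164, 0.15470028]), 9.999999747378752e-05, np.float64(0.22578259424887248), 1) r 0.0654 ang 23.89
metertop (array([0.40067038, 0.03854756]), 0.015339060686528683, np.float64(0.10424271639421301), 18) r 0.1936 ang -152.42
stopper (array([0.55109304, 0.03626434]), 0.013604005798697472, np.float64(0.15616829295652912), 35) r 0.0943 ang -102.99
[0.63095122 0.11279351 0.18198139] 0.060640953130465955 -14.717940829537403
```

```bash
python3 arc.py -14.2 19.6
```

```text
-14.2 [[0.0, 0.5], [0.0, 2.0], [0.1, 4.2], [0.4, 7.1], [0.8, 10.2], [1.5, 13.3], [2.1, 16.1], [2.8, 18.3], [3.2, 19.7], [3.4, 20.1]]
```

Emit:
{"fn": "drive_tool", "kwargs": {"plan": [[0,0.0005,0,0,0.1],[0,0.002,0,0,0.1],[0,0.004,0,0,0.1],[0.0005,0.007,0,0,0.1],[0.001,0.01,0,0,0.1],[0.0015,0.0135,0,0,0.1],[0.002,0.016,0,0,0.1],[0.003,0.0185,0,0,0.1],[0.003,0.0195,0,0,0.1],[0.0035,0.02,0,0,0.1]]}}

```text
t: 10.2
tool_pos: [0.633, 0.1324, 0.182]
tcp_rot: [-179.8, -0.0, 166.0]
contact_force: [-1.1, -0.4, 5.6]
width: 0.021
gripper_force: 39.4
```

```bash
python3 - <<'E'
from h import *
c=cap('wrist','w2.png');s=cap('scene')
cv2.imwrite('pics/s2.png',cv2.resize(s['pixels'][170:260,225:330],None,fx=5,fy=5,interpolation=cv2.INTER_CUBIC))
p=state()['tool_pos'][:2]-[.5723,.1282];print(state()['tool_pos'],np.hypot(*p),np.degrees(np.arctan2(p[1],p[0])))
E
python3 meas.py wrist .5723 .1282
```

```text
[0.63302196 0.1324791  0.18197692] 0.0608725507378873 4.03099456882275
disc (array([0.57607465, 0.12845865]), np.float64(0.14228521516154732)) r 0.0038 ang 3.92
knobtop (array([0.63208175, 0.14875963]), 0.027545949444174767, np.float64(0.22295624317159884), 2835) r 0.0632 ang 18.98
jarlid (array([0.4827548 , 0.09354585]), 0.03466922044754028, np.float64(0.08791371455869923), 5002) r 0.0960 ang -158.84
stopper (array([0.58081692, 0.03407687]), 0.01468068826943636, np.float64(0.15586288847558116), 1722) r 0.0945 ang -84.83
```

View pics/w2.png

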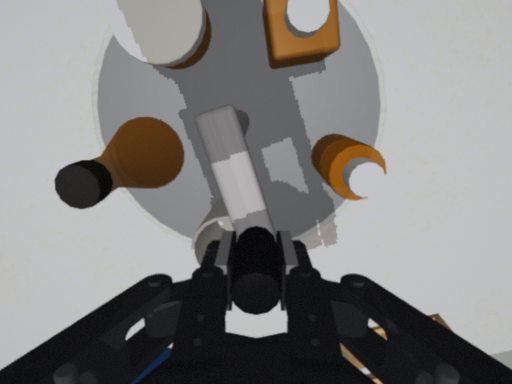

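Jar lid centre is at about (160,18), with the flask on the left at (145,152) and everything upright. Three estimates agree (lid fit, flask angle and crank angle): the jar is at about −159°, so 1.6° remains. I'll nudge it and hold.

Emit:
{"fn": "drive_tool", "kwargs": {"plan": [[0,0.0003,0,0,0.1],[0,0.0008,0,0,0.1],[0.0003,0.0013,0,0,0.1],[0.0004,0.0016,0,0,0.1],[0.0005,0.0018,0,0,0.1],[0.0005,0.0018,0,0,0.1],[0.0005,0.0018,0,0,0.1]]}}

```text
t: 11.05
tool_pos: [0.6329, 0.1341, 0.182]
tcp_rot: [-179.8, -0.0, 166.0]
contact_force: [-2.4, -0.3, 5.8]
width: 0.0208
gripper_force: 39.4
```

```bash
python3 meas.py wrist .5723 .1282|grep -E "jar|stop"; python3 - <<'E'
from h import *
c=cap('wrist');P=cloud(c);z=P[...,2];px=c['pixels'].astype(int)
m=((abs(z-.088)<.005)&(px.min(-1)>110)).astype(np.uint8);m[:,:60]=0
cs=max(cv2.findContours(m,0,1)[0],key=cv2.contourArea)[:,0];cs=cs[cs[:,1]>4]
q=ray(c,cs,.088)[:,:2];k=np.ones(len(q),bool)
for _ in range(4):
    A=np.c_[2*q[k],np.ones(k.sum())];s=np.linalg.lstsq(A,(q[k]**2).sum(1),rcond=None)[0];r=np.sqrt(s[2]+s[:2]@s[:2])
    k=abs(np.hypot(*(q-s[:2]).T)-r)<.002
d=s[:2]-[.5723,.1282];print(s[:2],r,k.sum(),len(q),np.hypot(*d),np.degrees(np.arctan2(d[1],d[0])))
p=state()['tool_pos'][:2]-[.5723,.1282];print(state()['tool_pos'],np.hypot(*p),np.degrees(np.arctan2(p[1],p[0])))
E
```

```text
jarlid (array([0.48324502, 0.09120606]), 0.034690212458372116, np.float64(0.08791181116848723), 5261) r 0.0964 ang -157.44
stopper (array([0.5832848 , 0.03419569]), 0.014545529149472713, np.float64(0.1558045218149655), 1705) r 0.0946 ang -83.33
[0.48306455 0.09169463] 0.033885231859553736 161 161 0.09641372708565742 -157.75099812366295
[0.63289523 0.13409647 0.18198491] 0.06088144426435334 5.557908942811318
```

Emit:
{"fn": "drive_tool", "kwargs": {"plan": [[0,0,0,0,0.1],[0,0,0,0,0.1],[0,0,0,0,0.1],[0,0,0,0,0.1],[0,0,0,0,0.1],[0,0,0,0,0.1],[0,0,0,0,0.1],[0,0,0,0,0.1],[0,0,0,0,0.1],[0,0,0,0,0.1]]}}

```text
t: 12.15
tool_pos: [0.6329, 0.1341, 0.182]
tcp_rot: [-179.8, -0.0, 166.0]
contact_force: [-2.9, -0.8, 6.5]
width: 0.0211
gripper_force: 39.4
```

Emit:
{"fn": "drive_tool", "kwargs": {"plan": [[0,0,0,0,0.1],[0,0,0,0,0.1],[0,0,0,0,0.1],[0,0,0,0,0.1],[0,0,0,0,0.1],[0,0,0,0,0.1],[0,0,0,0,0.1],[0,0,0,0,0.1],[0,0,0,0,0.1],[0,0,0,0,0.1]]}}

```text
t: 13.15
tool_pos: [0.6329, 0.1341, 0.182]
tcp_rot: [-179.8, -0.0, 166.0]
contact_force: [-2.6, -0.3, 6.8]
width: 0.0205
gripper_force: 39.4
```

Emit:
{"fn": "drive_tool", "kwargs": {"plan": [[0,0,0,0,0.1],[0,0,0,0,0.1],[0,0,0,0,0.1],[0,0,0,0,0.1],[0,0,0,0,0.1],[0,0,0,0,0.1],[0,0,0,0,0.1],[0,0,0,0,0.1]]}}

```text
t: 13.95
tool_pos: [0.6329, 0.1341, 0.182]
tcp_rot: [-179.8, -0.0, 166.0]
contact_force: [-2.5, -0.3, 5.8]
width: 0.021
gripper_force: 39.4
```

```bash
for i in 0 1 2 3; do python3 arc.py $(python3 -c "print(5.6-18.4*$i)") -18.4; done
```

```text
5.6 [[-0.2, -0.4], [-0.6, -1.7], [-1.2, -3.8], [-1.9, -6.4], [-2.5, -9.3], [-3.0, -12.2], [-3.2, -14.9], [-3.4, -17.0], [-3.5, -18.4], [-3.5, -18.9]]
-12.799999999999999 [[-0.0, -0.5], [-0.0, -1.8], [0.0, -4.0], [0.2, -6.6], [0.6, -9.6], [1.1, -12.5], [1.6, -15.2], [2.2, -17.2], [2.5, -18.5], [2.7, -19.0]]
-31.199999999999996 [[0.1, -0.4], [0.6, -1.7], [1.3, -3.8], [2.3, -6.2], [3.6, -8.9], [5.0, -11.6], [6.3, -13.9], [7.5, -15.7], [8.3, -16.8], [8.5, -17.2]]
-49.599999999999994 [[0.3, -0.4], [1.1, -1.5], [2.4, -3.2], [4.2, -5.2], [6.2, -7.4], [8.4, -9.4], [10.4, -11.2], [12.0, -12.5], [13.1, -13.3], [13.5, -13.6]]
```

Emit:
{"fn": "drive_tool", "kwargs": {"plan": [[0,-0.0005,0,0,0.1],[-0.0005,-0.0015,0,0,0.1],[-0.001,-0.004,0,0,0.1],[-0.002,-0.0065,0,0,0.1],[-0.0025,-0.0095,0,0,0.1],[-0.003,-0.012,0,0,0.1],[-0.003,-0.015,0,0,0.1],[-0.0035,-0.017,0,0,0.1],[-0.0035,-0.0185,0,0,0.1],[-0.0035,-0.019,0,0,0.1]]}}

```text
t: 14.95
tool_pos: [0.6315, 0.1153, 0.182]
tcp_rot: [-179.8, -0.1, 166.0]
contact_force: [-2.8, 0.9, 6.9]
width: 0.0211
gripper_force: 39.5
```

Emit:
{"fn": "drive_tool", "kwargs": {"plan": [[0,-0.0005,0,0,0.1],[0,-0.002,0,0,0.1],[0,-0.004,0,0,0.1],[0,-0.0065,0,0,0.1],[0.0005,-0.0095,0,0,0.1],[0.001,-0.0125,0,0,0.1],[0.0015,-0.015,0,0,0.1],[0.002,-0.017,0,0,0.1],[0.0025,-0.0185,0,0,0.1],[0.0025,-0.019,0,0,0.1]]}}

```text
t: 15.95
tool_pos: [0.6245, 0.0978, 0.182]
tcp_rot: [-179.9, -0.1, 166.0]
contact_force: [-3.2, 2.2, 6.8]
width: 0.021
gripper_force: 39.5
```

Emit:
{"fn": "drive_tool", "kwargs": {"plan": [[0,-0.0005,0,0,0.1],[0.0005,-0.0015,0,0,0.1],[0.0015,-0.004,0,0,0.1],[0.0025,-0.006,0,0,0.1],[0.0035,-0.009,0,0,0.1],[0.005,-0.0115,0,0,0.1],[0.0065,-0.014,0,0,0.1],[0.0075,-0.0155,0,0,0.1],[0.0085,-0.017,0,0,0.1],[0.0085,-0.017,0,0,0.1]]}}

```text
t: 16.95
tool_pos: [0.6123, 0.0834, 0.182]
tcp_rot: [-179.9, -0.0, 166.0]
contact_force: [-1.5, 2.4, 6.1]
width: 0.021
gripper_force: 39.5
```

```bash
python3 meas.py wrist .5723 .1282|grep -E "jar|stop"; python3 - <<'E'
from h import *
p=state()['tool_pos'][:2]-[.5723,.1282];print(state()['tool_pos'],np.hypot(*p),np.degrees(np.arctan2(p[1],p[0])))
E
```

```text
jarlid (array([0.49073237, 0.17953044]), 0.034608032554388046, np.float64(0.0878299489195898), 4422) r 0.0964 ang 147.82
stopper (array([0.50185513, 0.06447145]), 0.014203625731170177, np.float64(0.15581017968054586), 2405) r 0.0950 ang -137.87
[0.61229067 0.08341526 0.18197428] 0.06004104486935133 -48.23664114150632
```

Emit:
{"fn": "drive_tool", "kwargs": {"plan": [[0.0005,-0.0005,0,0,0.1],[0.001,-0.0015,0,0,0.1],[0.0025,-0.003,0,0,0.1],[0.004,-0.005,0,0,0.1],[0.006,-0.0075,0,0,0.1],[0.0085,-0.0095,0,0,0.1],[0.0105,-0.0115,0,0,0.1],[0.012,-0.013,0,0,0.1],[0.013,-0.0135,0,0,0.1],[0.0135,-0.014,0,0,0.1]]}}

```text
t: 18.0
tool_pos: [0.5963, 0.0735, 0.182]
tcp_rot: [-180.0, 0.0, 166.0]
contact_force: [-1.0, 1.8, 4.3]
width: 0.0212
gripper_force: 39.4
```

```bash
python3 meas.py wrist .5723 .1282|grep -E "disc|meter|lens|jar|stop"; python3 - <<'E'
from h import *
cap('wrist','w3.png')
p=state()['tool_pos'][:2]-[.5723,.1282];print(state()['tool_pos'],np.hypot(*p),np.degrees(np.arctan2(p[1],p[0])))
E
```

```text
disc (array([0.57328277, 0.12781322]), np.float64(0.14320085761567297)) r 0.0011 ang -21.48
jarlid (array([0.50949609, 0.20284207]), 0.03511723130941391, np.float64(0.08781339254131693), 7199) r 0.0975 ang 130.08
stopper (array([0.48513889, 0.08882675]), 0.014315844513475895, np.float64(0.1558221773122132), 2538) r 0.0956 ang -155.69
lens (array([0.43628132, 0.05987345]), 0.0023569066543132067, np.float64(0.06362934721911723), 17) r 0.1522 ang -153.33
[0.5962017  0.0734453  0.18195927] 0.05974419125235286 -66.41761524348708
```

View pics/w3.png

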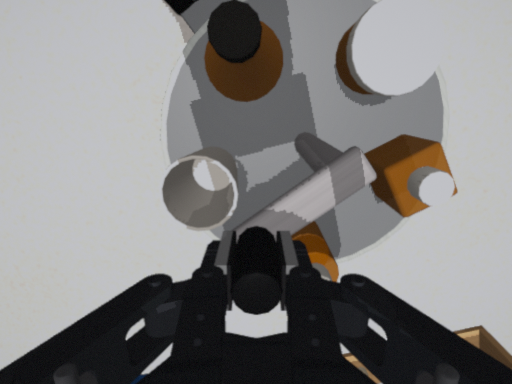

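Flask stopper is at (235,30), everything is upright, and the flask is at −155.7°, so 1.75° is left.

Emit:
{"fn": "drive_tool", "kwargs": {"plan": [[0.0002,-0.0002,0,0,0.1],[0.0006,-0.0004,0,0,0.1],[0.001,-0.0008,0,0,0.1],[0.0014,-0.001,0,0,0.1],[0.0015,-0.0012,0,0,0.1],[0.0015,-0.0012,0,0,0.1],[0.0015,-0.0012,0,0,0.1],[0.0015,-0.0012,0,0,0.1]]}}

```text
t: 18.9
tool_pos: [0.5946, 0.0728, 0.182]
tcp_rot: [-180.0, 0.0, 166.0]
contact_force: [-1.2, 2.7, 4.7]
width: 0.0213
gripper_force: 39.4
```

```bash
python3 meas.py wrist .5723 .1282|grep -E "jar|stop"; python3 - <<'E'
from h import *
p=state()['tool_pos'][:2]-[.5723,.1282];print(np.degrees(np.arctan2(p[1],p[0])))
c=cap('wrist');hsv=cv2.cvtColor(c['pixels'],cv2.COLOR_BGR2HSV)
E
```

```text
jarlid (array([0.51178581, 0.20478754]), 0.03520357608795166, np.float64(0.087798102516387), 7269) r 0.0976 ang 128.31
stopper (array([0.48408556, 0.09157978]), 0.014354449696838856, np.float64(0.15580179254347915), 2539) r 0.0955 ang -157.46
-68.04074218605996
```

The flask is at −157.46° and the lens at −157.35°. Now I'll hold for over two seconds so it can be read, then hand in while still gripping.

Emit:
{"fn": "drive_tool", "kwargs": {"plan": [[0,0,0,0,0.1],[0,0,0,0,0.1],[0,0,0,0,0.1],[0,0,0,0,0.1],[0,0,0,0,0.1],[0,0,0,0,0.1],[0,0,0,0,0.1],[0,0,0,0,0.1],[0,0,0,0,0.1],[0,0,0,0,0.1]]}}

```text
t: 20.0
tool_pos: [0.5946, 0.0728, 0.182]
tcp_rot: [-180.0, 0.0, 166.0]
contact_force: [-0.7, 2.5, 6.0]
width: 0.021
gripper_force: 39.4
```

Emit:
{"fn": "drive_tool", "kwargs": {"plan": [[0,0,0,0,0.1],[0,0,0,0,0.1],[0,0,0,0,0.1],[0,0,0,0,0.1],[0,0,0,0,0.1],[0,0,0,0,0.1],[0,0,0,0,0.1],[0,0,0,0,0.1],[0,0,0,0,0.1],[0,0,0,0,0.1]]}}

```text
t: 21.0
tool_pos: [0.5946, 0.0728, 0.182]
tcp_rot: [-180.0, 0.0, 166.0]
contact_force: [-0.2, 3.3, 5.2]
width: 0.0209
gripper_force: 39.4
```

Emit:
{"fn": "drive_tool", "kwargs": {"plan": [[0,0,0,0,0.1],[0,0,0,0,0.1],[0,0,0,0,0.1],[0,0,0,0,0.1],[0,0,0,0,0.1]]}}

```text
t: 21.5
tool_pos: [0.5946, 0.0728, 0.182]
tcp_rot: [-180.0, 0.0, 166.0]
contact_force: [-1.2, 2.9, 5.1]
width: 0.0212
gripper_force: 39.4
```

```bash
python3 -c "
from bench import ticket
print(ticket.hand_in())"
```

```text
the job is handed in; nothing more can be done
None
```

The job is handed in at about 21.5 s: the jar was held at the lens for 2.8 s, then the flask was brought there, about 0.1° off the lens line by camera, and is held still with the knob gripped; every vessel was upright in the last picture I viewed.

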